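# Knock the stuck tube adapter out of a centrifuge bucket

### The arm

A 7-joint arm with a two-finger parallel gripper is mounted at the origin on the work surface. World frame = base frame: x ahead of the robot, y to its left, z up, the work surface at z = 0. Lengths are in m, angles in rad, forces in N, time in s.
With the tool pointing down it reaches from about 0.4 to 0.9 m from the base axis. Payload 5.5 kg.
Tool frame: the origin (TCP) lies midway between the tips of the shut fingers; the grasp point (between the pads) lies 19 mm behind it (pinch_z is the distance from the TCP to the grasp point, in m); z points along the fingers, y is the line along which they close (so a half turn about z gives the same grasp; the last joint's range is limited). The gripper opens to 85 mm and grips with 20 to 120 N. Pads are 22 mm wide; open, the fingers measure 114 mm over their backs; the gripper's body (76 mm by 85 mm) begins 54 mm behind the grasp point. The pads swing forward as they close: fully open they stand 13 mm farther back than shut.
Start: joints at [1.384, 0.501, -0.427, 1.55, 0.221, 1.138, -0.21], TCP at [0.283, -0.585, 0.231] pointing down, gripper open.
Joint ranges: [-2.88, 2.88], [-0.31, 2.03], [-1.54, 1.56], [0.2, 2.42], [-1.41, 4.55], [0.19, 2.02], [-2.57, 2.57]. Speed limits (rad/s): [2.57, 2.57, 3.14, 3.14, 3.14, 3.14, 3.14].

### API

Orientations are given as a rotation vector (axis times angle).
In Python, from rig import * gives the robot as it stands.
- The arm moves only by the tool apply_moves, never from a script. Its argument "motion" is one flat list of numbers, 6 for each row, row after row: the shift along the tool's x, y, z in cm, then the turn, a rotation vector about the tool's x, y, z in rad. In form: [dx, dy, dz, wx, wy, wz, dx, dy, dz, wx, wy, wz, ...]. A call has 1 to 5 rows; each row is the pose to reach, as a shift and turn from the pose commanded when the call began, along the tool's axes at that moment; what a row does not reach only later rows make up. A row lasts 1/12 s, in which the tool goes at most 41.7 mm and 7.16 degrees, less where a joint would pass 70% of its speed; a pose out of reach is approached as far as the arm can. A call with a gripper value outside its range is refused whole. "hand" is the opening, from -1 (shut) to 1 (fully open), set as the call begins (left out, the last holds). The fingers move at their own pace and stop on an object; the grip force is fixed at half the most. Time passes only in rows, so rows that repeat a pose let the fingers close. It gives the time, the measured TCP pose, the force, the opening and the grip force at its end, in the units of the state.
- get_obs(): the state, without advancing time (a new reading comes with each control period).
- read_camera(name): name is "side" or "top"; returns a dict with "frame" (384x512x3 uint8, blue, green, red), "fx", "fy", "cx", "cy" (pixels), "position" and "orientation" of the camera in the world. Camera axes: x right, y down, z forward; pixel columns grow to the right and rows downward; lengths in m; the calibration is good to about 2 mm. A picture is of the moment at which its call begins. There is no depth.
- job_done(): hands the job in; it is judged then, once.
The state is a dict: "time": time; "joint_pos": joint angles; "joint_velocities": joint speeds; "effort": joint torques, N m; "ee_pos": TCP position; "orientation": TCP orientation; "contact_force": force on the tool from outside, world axes, zero at the start; "ft_torque": the same for the moment, N m; "gripper_width": finger opening in m; "grip_force": force on a finger pad.
Only numpy, scipy, OpenCV 4.12 (cv2) and the standard library are available. Lean on these libraries where they do the work, as an engineer would, in place of code of your own. Each camera call takes 0.05 s, during which the arm holds its last target. There are 200 camera calls.

### The job

The centrifuge bucket lying on its side on the drying mat still has its white tube adapter stuck inside. Turn the bucket mouth down over the steel tray and tap it on the tray until the adapter drops out, leave the adapter in the tray, and put the empty bucket back down on the drying mat, any way up. Do not disturb the other things on the bench.

Things in the scene. Friction and masses are not known exactly. Their poses are not given: they have to be found in the camera images.
- bucket: Bare aluminium square centrifuge bucket lying on its side, 100 mm long, open at one end, 58 mm square with flat sides, about 0.29 kg, loose; on its two upright sides by the mouth (x = 26 to 50 mm) are pivot lugs 3 mm proud, the last 4 mm of the base are a 42 mm square boss. Origin: centre of the face it lies on; own x along it from base (x = -50 mm) to mouth (x = 50 mm), own z up at the start; its axis is at z = 29 mm.
- bucket_mid (a point): The bucket's middle: on its axis, 50 mm from either end. Walls 4 mm thick, base plate 8 mm, inside 50 mm square and 92 mm deep.
- bucket_mouth (a point): Centre of the bucket's open mouth, on its axis, 50 mm from bucket_mid. The stuck adapter's outer end lies 16 mm inside it. Two sprung pads deep inside pinch its foot with about 2.5 to 3 times its weight: it stays in when the bucket is just turned over and moved smoothly; each brisk tap of the downturned bucket on the tray (0.1 to 0.2 m/s, stopped dead) shifts it 0.5 to 3 mm, after 3 mm it slides out.
- adapter: White plastic tube adapter stuck in the bucket, about 0.12 kg, loose: 75 mm long, 41 mm square, a 49 mm square foot flange 6 mm thick at its inner end, a 30 mm bore in its outer end. Origin: its middle; own x is its axis, from foot (x = -37.5 mm) to bored end (x = 37.5 mm). Stuck, its middle is 4 mm from bucket_mid towards the base.
- tray: Stainless steel tray, fixed to the bench, 260 x 200 mm outside, rim 25 mm high (rolled edge to 28 mm), walls and floor 4 mm thick, empty. Origin: centre of its underside; own x along its 260 mm length, own z up; the floor's top is at z = 4 mm.
- mat: Flat black rubber drying mat, fixed to the bench, 260 x 220 x 5 mm. Origin: centre of its underside; own x along its 260 mm length, own z up, top at z = 5 mm.
- spare_bucket: Bystander: a second bucket of the same set standing upright on the bench, 58 mm square, 100 mm high, with its own adapter in it (not the one to empty); origin: centre of its underside.
- wash_bottle: Bystander: white wash bottle with a blue spout, 72 mm across, 190 mm high; origin: centre of its underside.
- beaker: Bystander: glass beaker, 72 mm across, 90 mm high; origin: centre of its underside.
- tip_box: Bystander: blue and white pipette tip box, 85 x 122 mm, 65 mm high; origin: centre of its underside.
- forceps: Bystander: steel forceps lying flat, 150 mm long, 8 mm high; origin: centre of the underside.
- petri_dish: Bystander: glass Petri dish, 96 mm across, 15 mm high; origin: centre of its underside.
There are look-alikes about, which are no part of the job. What is shaped like the bucket but brown or yellow is not meant.

How it is judged:
On the way, in this order (a step that is already met when the one before it is completed fails the run):
1. the bucket, mouth turned well down (at least 20 degrees below level) over the tray and with the adapter still in it, is tapped on the tray (angle between bucket's own x axis and vertical above 1.9 rad and contact force between bucket and tray above 1 N and x of adapter in the frame of bucket below 0.03 m and x of bucket_mouth in the frame of tray between -0.14 and 0.14 m and y of bucket_mouth in the frame of tray between -0.11 and 0.11 m).
2. the adapter has come right out of the bucket and is in the tray (x of adapter in the frame of tray between -0.118 and 0.118 m and y of adapter in the frame of tray between -0.088 and 0.088 m and z of adapter in the frame of tray below 0.055 m and distance between adapter and bucket_mid above 0.08 m), for 0.2 s.
At the end, for the whole second after the job is handed in: The adapter lies or stands at rest in the tray, wholly out of the bucket (middles over 80 mm apart); the empty bucket rests released on the drying mat, its middle above the mat, in any attitude (all of step 2 and linear speed of each of adapter, bucket below 0.03 m/s and x of bucket_mid in the frame of mat between -0.13 and 0.13 m and y of bucket_mid in the frame of mat between -0.11 and 0.11 m and z of bucket_mid in the frame of mat below 0.065 m and contact force between bucket and mat above 0.5 N); the robot touches nothing.
It fails at once if a bystander is shoved more than 30 mm from its place or tipped over (distance of any of spare_bucket, wash_bottle, beaker, tip_box, forceps, petri_dish from where it was at the start of the episode above 0.03 m or angle between any of spare_bucket, wash_bottle, beaker, tip_box, forceps, petri_dish's own z axis and vertical above 0.5 rad).
It also fails if it takes over 58 s, if anything falls off the work surface, if the arm or the gripper's body presses on something with over 40 N, if the wrist force passes 120 N, or if a joint passes its speed limit or range.

## Working session

There is one attempt and no reset: what is moved stays moved. The work goes in short steps, Python scripts to look and compute and a tool call to move; the robot and the scene stay as the last step left them, time stands still between calls to the robot, and variables do not carry over. Pictures are saved under pics/ and viewed, at most 10 in all, crops included, and the job is handed in when it is done.

Besides the shell and the picture viewer there is one more tool, called as name(argument=value, ...), one argument or row to a line, values as JSON. apply_moves: Moves the arm, as the interface text tells. Its arguments: {"type":"object","properties":{"motion":{"type":"array","items":{"type":"number"}},"hand":{"type":"number"}},"required":["motion"]}

```bash
mkdir -p pics; ls; python3 - <<'E'
from rig import *
import cv2
for n in ("top","side"):
    c=read_camera(n); cv2.imwrite(f"pics/{n}0.png",c["frame"])
    print(n,{k:v for k,v in c.items() if k!="frame"})
print(get_obs())
E
```

```text
pics
top {'fx': 398.82726143056607, 'fy': 398.82726143056607, 'cx': 256.92766726297236, 'cy': 191.10236641310956, 'position': array([3.98263846e-01, 1.24899754e-04, 1.21729306e+00]), 'orientation': array([-2.16483159,  2.20536992, -0.09586218])}
side {'fx': 378.94114395229764, 'fy': 378.94114395229764, 'cx': 257.6874994031265, 'cy': 189.01216959187232, 'position': array([0.43251363, 0.90052972, 0.8445247 ]), 'orientation': array([-0.06113524,  2.8313773 , -1.29817817])}
{'time': 0.1, 'joint_pos': array([ 1.38415413,  0.50177612, -0.42679637,  1.55131776,  0.22079576,
        1.13828596, -0.21029165]), 'joint_velocities': array([ 0.00039102, -0.00237951, -0.00044883, -0.00163307, -0.00103582,
       -0.00110928,  0.00056826]), 'effort': array([-1.11360132e-02, -5.70818746e+01, -5.83835408e+00, -2.81749892e+01,
        1.05729327e-02,  5.60024768e-03, -1.52184475e-05]), 'ee_pos': array([ 0.28233203, -0.58480722,  0.23035978]), 'orientation': array([-3.06078255e+00, -7.00347404e-01,  4.98225475e-04]), 'contact_force': array([ 1.36486218, -0.18312615, -0.65586742]), 'ft_torque': array([ 0.01887158,  0.01358832, -0.02119714]), 'grip_force': 0.0, 'gripper_width': 0.08522960510393592}
```

View pics/top0.png

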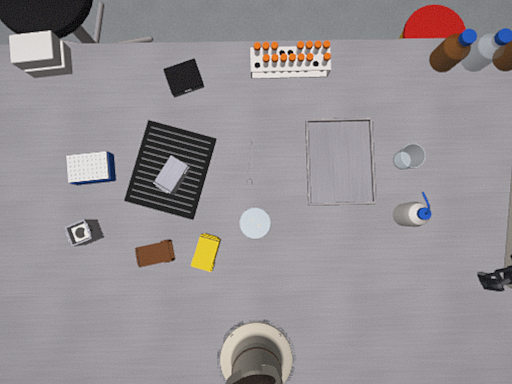

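View pics/side0.png

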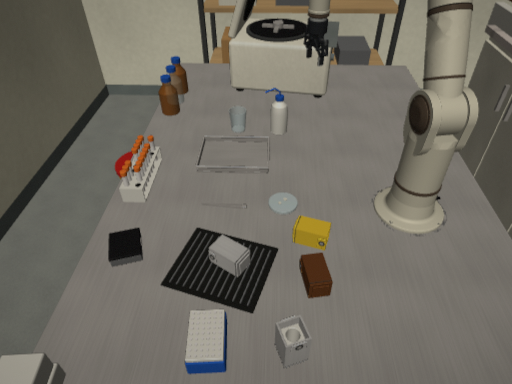

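Candidates are the grey bucket on the mat at top (171,174), the yellow one at (206,252), the brown one at (155,253) and the upright spare at (79,232). I choose the grey one on the mat. I'll check it in one close crop, which should also show which end is the mouth.

```bash
python3 - <<'E'
import cv2,numpy as np
a=cv2.imread("pics/top0.png")[145:205,140:210]; b=cv2.imread("pics/side0.png")[225:285,195:265]
f=lambda i:cv2.resize(i,(400,400*i.shape[0]//i.shape[1]),interpolation=cv2.INTER_CUBIC)
cv2.imwrite("pics/crop.png",np.hstack([f(a),f(b)]))
E
```

```text
(no output)
```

View pics/crop.png

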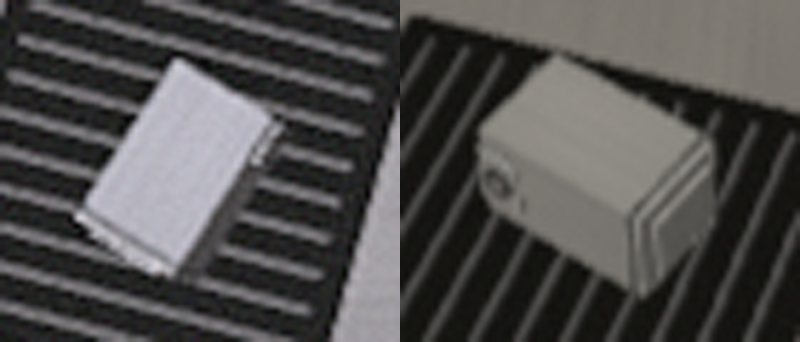

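The crop confirms a bare aluminium bucket on the mat. In the top view the lugs are at the upper right, so the mouth points away from the robot, and the boss (base) is at the lower left. Next I'll measure it.

```bash
cat >h.py <<'E'
import numpy as np, cv2
from scipy.spatial.transform import Rotation as R
def proj(cam,px,z):
    """pixel -> world point on the plane of height z"""
    u,v=px; d=R.from_rotvec(cam["orientation"]).apply([(u-cam["cx"])/cam["fx"],(v-cam["cy"])/cam["fy"],1])
    p=np.array(cam["position"]); return p+d*(z-p[2])/d[2]
def pix(cam,P):
    q=R.from_rotvec(cam["orientation"]).inv().apply(np.array(P)-cam["position"])
    return q[...,:2]/q[...,2:]*cam["fx"]+[cam["cx"],cam["cy"]]
E
python3 - <<'E'
import rig; print([n for n in dir(rig) if n[0]!='_'])
from rig import *; from h import *
np.set_printoptions(precision=4,suppress=True)
c=read_camera("top"); s=read_camera("side")
q=[(178,60),(280,125),(180,275),(82,208)]
P=np.array([proj(c,(140+(u+.5)/5.714-.5,145+(v+.5)/5.714-.5),.063) for u,v in q]); print(P)
print("sides",np.linalg.norm(P-np.roll(P,-1,0),axis=1)); m=P.mean(0); d=(P[0]+P[1]-P[2]-P[3])/2; print("mid",m,"az",np.degrees(np.arctan2(d[1],d[0])))
q=[(575-400,52),(710-400,140),(632-400,208),(478-400,130)]
S=np.array([proj(s,(195+(u+4+.5)/5.714-.5,225+(v+.5)/5.714-.5),.063) for u,v in q]);print("side cam",S,S.mean(0))
T=np.array([proj(c,p,.028) for p in [(306,119),(374,118),(376,204),(308,205)]]);print("tray",T,T.mean(0),np.linalg.norm(T-np.roll(T,-1,0),axis=1))
M=np.array([proj(c,p,.005) for p in [(149,121),(216,138),(193,218),(125,202)]]);print("mat",M,M.mean(0),np.linalg.norm(M-np.roll(M,-1,0),axis=1))
for n,p,z in [("beaker",(402,160),0),("bottle",(402,215),0),("rack",(290,60),.05),("petri",(255,223),.01),("forc",(250,163),0),("spare",(79,232),.1),("tip",(90,167),.065)]: print(n,proj(c,p,z))
E
```

```text
['IKError', 'get_obs', 'job_done', 'pinch_z', 'read_camera']
[[0.5996 0.2389 0.063 ]
 [0.5652 0.187  0.063 ]
 [0.4895 0.2381 0.063 ]
 [0.5245 0.2877 0.063 ]]
sides [0.0622 0.0914 0.0608 0.0896]
mid [0.5447 0.2379 0.063 ] az -33.49396405146857
side cam [[0.5601 0.1877 0.063 ]
 [0.4909 0.2404 0.063 ]
 [0.5237 0.2817 0.063 ]
 [0.6002 0.2388 0.063 ]] [0.5437 0.2372 0.063 ]
tray [[ 0.7093 -0.1643  0.028 ]
 [ 0.709  -0.3714  0.028 ]
 [ 0.4472 -0.3664  0.028 ]
 [ 0.448  -0.1628  0.028 ]] [ 0.5784 -0.2662  0.028 ] [0.2072 0.2618 0.2036 0.2614]
mat [[0.7172 0.3176 0.005 ]
 [0.6605 0.1116 0.005 ]
 [0.416  0.1839 0.005 ]
 [0.4683 0.3897 0.005 ]] [0.5655 0.2507 0.005 ] [0.2136 0.2549 0.2123 0.2591]
beaker [ 0.5828 -0.4613  0.    ]
bottle [ 0.4133 -0.4532  0.    ]
rack [ 0.8855 -0.1181  0.05  ]
petri [ 0.3974 -0.0036  0.01  ]
forc [0.5818 0.0084 0.    ]
spare [0.3817 0.486  0.1   ]
tip [0.5684 0.4724 0.065 ]
```

apply_moves(
  motion=[0, 0, -4, 0, 0, -0.12, 0, 0, -8, 0, 0, -0.24, 2.5, -2.8, -8, 0, 0, -0.36, 5, -5.6, -8, 0, 0, -0.48, 7.5, -8.4, -8, 0, 0, -0.6],
  hand=1,
)

```text
time: 0.62
ee_pos: [0.3139, -0.4763, 0.3118]
orientation: [2.714, 1.58, 0.0]
contact_force: [1.0, -0.6, 1.2]
gripper_width: 0.0854
grip_force: 0.0
```

```bash
cat >>h.py <<'E'
import json,os
def log():
    """append the present joints and pose to log.json; print the pose in short"""
    from rig import get_obs
    o=get_obs(); r=R.from_rotvec(o["orientation"]).as_matrix(); L=json.load(open("log.json")) if os.path.exists("log.json") else []
    L.append([list(o["joint_pos"]),list(o["ee_pos"]),r.tolist()]); json.dump(L,open("log.json","w"))
    print("t",o["time"],"p",o["ee_pos"].round(4),"q",o["joint_pos"].round(3),"F",o["contact_force"].round(1),"w",round(o["gripper_width"],4),o["grip_force"])
    return o,r
def go(P,Rt):
    """print shift (cm) and turn (rad) in tool axes from the present pose to P,Rt"""
    o,r=log(); print("shift",(r.T@(np.array(P)-o["ee_pos"])*100).round(2),"turn",R.from_matrix(r.T@Rt).as_rotvec().round(3))
def att(az,dip,s=-1):
    """tool attitude holding the bucket with its mouth at azimuth az, dipped by dip (deg); s: tool x = s*bucket x"""
    a,t=np.radians([az,dip]); d=np.array([np.cos(a)*np.cos(t),np.sin(a)*np.cos(t),-np.sin(t)])
    z=-np.array([np.cos(a)*np.sin(t),np.sin(a)*np.sin(t),np.cos(t)]); x=s*d
    return np.column_stack([x,np.cross(z,x),z])
E
python3 - <<'E'
from h import *
go([.5256,.25,.25],att(-33.4,0))
E
```

```text
t 0.6167 p [ 0.3139 -0.4763  0.3118] q [ 1.431  0.31  -0.61   1.655  0.187  1.234  0.265] F [ 1.  -0.6  1.2] w 0.0854 0.0
shift [ 73.61 -17.47   6.13] turn [ 1.000e-03  1.000e-03 -1.504e+00]
```

apply_moves(
  motion=[4, -1, 0, 0, 0, -0.08, 8, -2, 0, 0, 0, -0.16, 12, -3, 0, 0, 0, -0.24, 16, -3.9, 0, 0, 0, -0.32, 20, -4.8, 0, 0, 0, -0.4],
)

```text
time: 1.03
ee_pos: [0.3716, -0.2777, 0.3112]
orientation: [2.348, 2.087, -0.001]
contact_force: [0.8, 0.7, -0.2]
gripper_width: 0.0856
grip_force: 0.0
```

```bash
cat >kin.py <<'E'
from h import *
from scipy.optimize import least_squares
def fk(q,p,sg):
    """Rz q1 Ry q2 Rz q3 Ry q4 Rz q5 Ry q6 Rz q7 chain with signs sg and lengths p"""
    q=np.array(q)*sg
    r=R.from_euler('Z',q[0]+p[0]); x=np.array([0,0,p[1]])
    r=r*R.from_euler('Y',q[1])*R.from_euler('Z',q[2]); x=x+r.apply([p[5],0,p[2]])
    r=r*R.from_euler('Y',q[3])*R.from_euler('Z',q[4]); x=x+r.apply([p[6],0,p[3]])
    r=r*R.from_euler('Y',q[5])*R.from_euler('Z',q[6]+p[7]); x=x+r.apply([p[8],0,p[4]])
    return x,r
E
python3 - <<'E'
from kin import *; import itertools
from rig import *
go([.5256,.25,.25],att(-33.4,0))
L=json.load(open("log.json"))
L.append([[1.38415413,0.50177612,-0.42679637,1.55131776,0.22079576,1.13828596,-0.21029165],[0.28233203,-0.58480722,0.23035978],R.from_rotvec([-3.06078255,-.700347404,.000498]).as_matrix().tolist()])
json.dump(L,open("log.json","w"))
best=[]
for s1,s3,s5,s7,s4,s6 in itertools.product([1,-1],repeat=6):
    sg=np.array([s1,1,s3,s4,s5,s6,s7])
    def f(p):
        e=[]
        for q,x,r in L:
            X,Rr=fk(q,p,sg); e+=list((X-x)*3)+list((Rr.inv()*R.from_matrix(r)).as_rotvec())
        return np.array(e+list(.003*p[[5,6,8]]))
    for p7,p0 in itertools.product([0,1.57,3.14,-1.57],[0,1.57,3.14,-1.57]):
        s=least_squares(f,[p0,.35,.4,.4,.25,0,0,p7,0],max_nfev=40); best.append((s.cost,list(sg),list(s.x)))
best.sort(key=lambda b:b[0])
for b in best[:5]: print(b[0],b[1],np.round(b[2],3))
json.dump([[float(v) for v in best[0][2]],[int(v) for v in best[0][1]]],open("kin.json","w"))
E
```

```text
t 1.0333 p [ 0.3716 -0.2777  0.3112] q [ 1.334  0.103 -0.796  1.888  0.08   1.182  0.393] F [ 0.8  0.7 -0.2] w 0.0856 0.0
shift [54.22  9.12  6.09] turn [-1.000e-03  0.000e+00 -1.105e+00]
2.195321933063805e-06 [np.int64(-1), np.int64(1), np.int64(-1), np.int64(1), np.int64(-1), np.int64(1), np.int64(-1)] [-6.500e-02  8.222e+00  5.150e-01  4.000e-01  8.426e+00  1.000e-03
 -1.660e-01  1.506e+00  1.600e-02]
2.1953219459833767e-06 [np.int64(-1), np.int64(1), np.int64(-1), np.int64(1), np.int64(-1), np.int64(1), np.int64(-1)] [-6.500e-02  8.222e+00  5.150e-01  4.000e-01  8.426e+00  1.000e-03
 -1.660e-01  1.506e+00  1.600e-02]
2.195321952231399e-06 [np.int64(-1), np.int64(1), np.int64(-1), np.int64(1), np.int64(-1), np.int64(1), np.int64(-1)] [-6.500e-02  8.222e+00  5.150e-01  4.000e-01  8.425e+00  1.000e-03
 -1.660e-01  1.506e+00  1.600e-02]
2.1953219547248715e-06 [np.int64(-1), np.int64(1), np.int64(-1), np.int64(1), np.int64(-1), np.int64(1), np.int64(-1)] [-6.500e-02  8.223e+00  5.150e-01  4.000e-01  8.426e+00  1.000e-03
 -1.660e-01  1.506e+00  1.600e-02]
2.1953219597520337e-06 [np.int64(-1), np.int64(1), np.int64(-1), np.int64(1), np.int64(-1), np.int64(1), np.int64(-1)] [-6.500e-02  8.222e+00  5.150e-01  4.000e-01  8.425e+00  1.000e-03
 -1.660e-01  1.506e+00  1.600e-02]
```

apply_moves(
  motion=[4, 0.7, 0, 0.04, 0.04, -0.08, 8, 1.4, 0, 0.08, 0.08, -0.16, 12, 2, 0, 0.12, 0.12, -0.22, 16, 2.7, 0, 0.16, 0.16, -0.28, 20, 3.4, 0, 0.2, 0.2, -0.35],
)

```text
time: 1.45
ee_pos: [0.4295, -0.0841, 0.3117]
orientation: [-1.773, -2.243, -0.023]
contact_force: [1.1, -0.3, 0.6]
gripper_width: 0.0854
grip_force: 0.0
```

```bash
cat >fit.py <<'E'
from kin import *
L=json.load(open("log.json")); sg=np.array([-1,1,-1,1,-1,1,-1])
def f(p):
    e=[]
    for q,x,r in L:
        X,Rr=fk(q,p,sg); e+=list((X-x)*3)+list((Rr.inv()*R.from_matrix(r)).as_rotvec())
    return np.array(e+list(.003*p[[5,6,8]]))
s=least_squares(f,[0,.35,.4,.4,.25,0,0,1.57,0]); print("fit",s.cost,s.x.round(3))
json.dump(list(s.x),open("kin.json","w"))
E
python3 - <<'E'
from h import *
go([.5256,.25,.25],att(-33.4,0))
import fit
E
```

```text
t 1.45 p [ 0.4295 -0.0841  0.3117] q [ 1.035  0.31  -0.961  1.768  0.082  1.421  0.279] F [ 1.1 -0.3  0.6] w 0.0854 0.0
shift [28.4  18.39 10.11] turn [-0.067 -0.281 -0.75 ]
fit 7.520949894839229e-05 [-0.016  0.336  0.531  0.457  0.376 -0.002  0.004  1.555 -0.011]
```

apply_moves(
  motion=[2.8, 1.8, 1, -0.01, -0.03, -0.08, 5.6, 3.6, 2, -0.02, -0.06, -0.16, 8.4, 5.4, 3, -0.03, -0.1, -0.24, 11.4, 7.3, 4, -0.03, -0.13, -0.32, 14.2, 9.2, 5, -0.04, -0.16, -0.4],
)

```text
time: 1.87
ee_pos: [0.4783, 0.0836, 0.2809]
orientation: [-1.356, -2.7, -0.008]
contact_force: [1.6, 0.3, 0.5]
gripper_width: 0.0856
grip_force: 0.0
```

```bash
python3 - <<'E'
from h import *
go([.5256,.25,.25],att(-33.4,0))
import fit
E
```

```text
t 1.8667 p [0.4783 0.0836 0.2809] q [ 0.708  0.359 -1.079  1.807  0.235  1.249  0.2  ] F [1.6 0.3 0.5] w 0.0856 0.0
shift [10.15 13.9   3.55] turn [-0.029 -0.118 -0.347]
fit 0.00021058418586892148 [-2.500e-02  3.440e-01  5.220e-01  4.630e-01  3.780e-01 -5.000e-03
  1.000e-03  1.546e+00 -6.000e-03]
```

apply_moves(
  motion=[2.2, 3, 0.8, -0.01, -0.03, -0.08, 4.4, 6, 1.6, -0.01, -0.06, -0.16, 6.6, 9, 2.4, -0.02, -0.08, -0.24, 8.8, 12, 3.1, -0.03, -0.11, -0.31, 10.15, 13.9, 3.55, -0.03, -0.118, -0.347],
)

```text
time: 2.28
ee_pos: [0.5247, 0.2525, 0.2497]
orientation: [-0.897, -3.01, -0.003]
contact_force: [-1.0, 0.4, 0.6]
gripper_width: 0.0855
grip_force: 0.0
```

```bash
python3 - <<'E'
from h import *
go([.5256,.25,.02],att(-33.4,0))
import fit
E
```

```text
t 2.2833 p [0.5247 0.2525 0.2497] q [ 0.277  0.536 -1.055  1.694  0.493  1.206  0.092] F [-1.   0.4  0.6] w 0.0855 0.0
shift [-0.24 -0.2  22.97] turn [ 0.002 -0.002  0.004]
fit 0.0004195180987415814 [-3.800e-02  3.340e-01  5.050e-01  4.560e-01  3.790e-01 -3.000e-03
 -2.600e-02  1.533e+00 -1.000e-03]
```

apply_moves(
  motion=[-0.2, -0.2, 4, 0, 0, 0, -0.2, -0.2, 8, 0, 0, 0, -0.2, -0.2, 12, 0, 0, 0, -0.2, -0.2, 15, 0, 0, 0, -0.2, -0.2, 17.5, 0, 0, 0],
)

```text
time: 2.7
ee_pos: [0.5249, 0.2443, 0.072]
orientation: [-0.908, -3.004, 0.003]
contact_force: [0.5, -0.2, 0.2]
gripper_width: 0.0852
grip_force: 0.0
```

```bash
python3 - <<'E'
from h import *; from rig import *
go([.5256,.25,.02],att(-33.4,0))
import fit
c=read_camera("side"); cv2.imwrite("pics/side1.png",cv2.resize(c["frame"][160:310,140:340],(800,600),interpolation=cv2.INTER_CUBIC))
E
```

```text
t 2.7 p [0.5249 0.2443 0.072 ] q [ 0.166  0.734 -0.88   1.833  0.702  0.924 -0.056] F [ 0.5 -0.2  0.2] w 0.0852 0.0
shift [0.25 0.53 5.2 ] turn [-0.003 -0.003 -0.004]
fit 0.0005721199616689482 [-0.046  0.341  0.504  0.469  0.37  -0.009 -0.013  1.525  0.003]
```

View pics/side1.png

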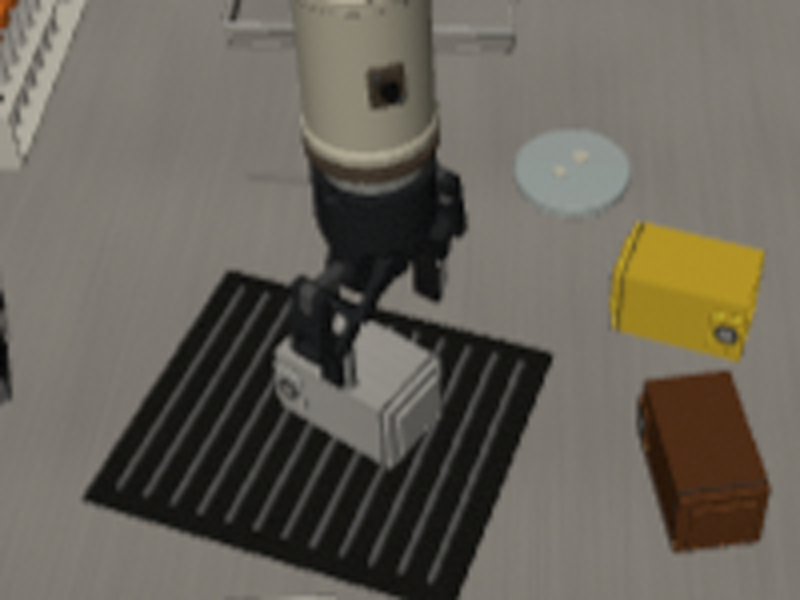

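The fingers straddle the bucket, with the front finger at crop pixel (335,370) and the lug clear to its left at (290,385). I'll go down slowly and close.

apply_moves(
  motion=[0.2, 0.4, 1.5, 0, 0, 0, 0.2, 0.4, 3, 0, 0, 0, 0.2, 0.4, 4.2, 0, 0, 0, 0.2, 0.4, 5, 0, 0, 0, 0.2, 0.4, 5, 0, 0, 0],
)

```text
time: 3.17
ee_pos: [0.5262, 0.2491, 0.0238]
orientation: [-0.909, -3.005, 0.002]
contact_force: [0.1, -0.3, 1.3]
gripper_width: 0.0855
grip_force: 0.0
```

apply_moves(
  motion=[0, 0, 0, 0, 0, 0, 0, 0, 0, 0, 0, 0, 0, 0, 0, 0, 0, 0, 0, 0, 0, 0, 0, 0, 0, 0, 0, 0, 0, 0],
  hand=-1,
)

```text
time: 3.58
ee_pos: [0.5279, 0.2505, 0.0266]
orientation: [0.909, 3.007, 0.004]
contact_force: [0.4, 1.3, 6.3]
gripper_width: 0.057
grip_force: 65.5
```

```bash
python3 - <<'E'
from h import *; from rig import *
go([.5256,.25,.02],att(-33.4,0))
import fit
E
```

```text
t 3.5833 p [0.5279 0.2505 0.0266] q [ 0.118  0.798 -0.824  1.839  0.767  0.856 -0.107] F [0.4 1.3 6.3] w 0.057 65.50127506256104
shift [ 0.16 -0.17  0.66] turn [ 0.002 -0.    -0.004]
fit 0.0006449189667672723 [-0.049  0.341  0.504  0.473  0.368 -0.011 -0.011  1.522  0.005]
```

Gripped: opening 57 mm, grip force 65 N. Now I'll check which heading and dip over the tray the joints allow.

```bash
cat >plan.py <<'E'
from kin import *
p=np.array(json.load(open("kin.json"))); sg=np.array([-1,1,-1,1,-1,1,-1])
lo=np.array([-2.88,-.31,-1.54,.2,-1.41,.19,-2.57])+.08; hi=np.array([2.88,2.03,1.56,2.42,4.55,2.02,2.57])-.08
def ik(q0,P,Rt,w=.02):
    def f(q):
        X,r=fk(q,p,sg); return np.r_[(X-P)*3,(r.inv()*R.from_matrix(Rt)).as_rotvec(),w*(q-q0)]
    s=least_squares(f,np.clip(q0,lo+1e-6,hi-1e-6),bounds=(lo,hi),max_nfev=30); return s.x,np.abs(f(s.x)[:6]).max()
def tcp(M,A): return np.array(M)+.068*A[:,0]+.007*A[:,2]
E
python3 - <<'E'
from plan import *
q0=np.array(json.load(open("log.json"))[-1][0])
for dest in np.arange(-33-270,-33+271,30):
  q=q0;P0=np.array([.528,.25,.3]);bad=0
  for k in np.linspace(0,1,9):
    az=-33+(dest+33)*k; A=att(az,0); P=P0*(1-k)+k*tcp([.56,-.25,.2],A); P[2]=.3
    q,e=ik(q,P,A); bad=max(bad,e)
  out=[]
  for dip in np.arange(15,91,15):
    A=att(dest,dip); M=[.56,-.25,.15 if dip<70 else .03]; q,e=ik(q,tcp(M,A),A); out.append(round(e,2))
  print(dest,"carry",round(bad,2),"dip",out,q.round(2))
E
```

```text
-303 carry 0.06 dip [np.float64(0.07), np.float64(0.17), np.float64(0.28), np.float64(0.39), np.float64(0.37), np.float64(0.47)] [-1.09  1.95  1.48  1.96 -0.83  0.86 -2.49]
-273 carry 0.0 dip [np.float64(0.0), np.float64(0.0), np.float64(0.02), np.float64(0.11), np.float64(0.16), np.float64(0.24)] [-1.19  1.95  1.48  2.06 -1.01  0.6  -2.49]
-243 carry 0.0 dip [np.float64(0.0), np.float64(0.0), np.float64(0.0), np.float64(0.02), np.float64(0.05), np.float64(0.16)] [-1.34  1.95  1.32  2.17 -1.15  0.27 -2.49]
-213 carry 0.0 dip [np.float64(0.0), np.float64(0.0), np.float64(0.16), np.float64(0.35), np.float64(0.43), np.float64(0.41)] [-1.49  1.95  1.32  2.22 -1.33  0.27 -2.29]
-183 carry 0.0 dip [np.float64(0.0), np.float64(0.0), np.float64(0.04), np.float64(0.15), np.float64(0.26), np.float64(0.13)] [ 2.11  1.95 -1.03  2.17 -1.33  0.27  1.91]
-153 carry 0.0 dip [np.float64(0.0), np.float64(0.0), np.float64(0.0), np.float64(0.0), np.float64(0.0), np.float64(0.0)] [ 2.    1.92 -1.22  1.98  0.14  0.47  0.31]
-123 carry 0.0 dip [np.float64(0.0), np.float64(0.0), np.float64(0.0), np.float64(
[... 1381 characters left out ...]
1 -0.37  2.1   2.1   1.94  1.58]
147 carry 0.73 dip [np.float64(0.38), np.float64(0.19), np.float64(0.0), np.float64(0.04), np.float64(0.07), np.float64(0.0)] [0.09 1.24 0.07 2.34 2.7  1.94 1.28]
177 carry 0.74 dip [np.float64(0.41), np.float64(0.24), np.float64(0.09), np.float64(0.0), np.float64(0.0), np.float64(0.0)] [ 1.75  1.61 -0.83  2.28  4.23  0.84  2.39]
207 carry 0.74 dip [np.float64(0.32), np.float64(0.26), np.float64(0.21), np.float64(0.17), np.float64(0.16), np.float64(0.23)] [ 1.86  1.63 -1.08  2.22  4.47  0.27  2.1 ]
237 carry 0.73 dip [np.float64(0.23), np.float64(0.16), np.float64(0.17), np.float64(0.2), np.float64(0.17), np.float64(0.24)] [0.45 1.25 0.55 1.7  4.47 1.94 1.21]
```

apply_moves(
  motion=[0, 0, -2, 0, 0, 0, 0, 0, -6, 0, 0, 0, 0, 0, -10, 0, 0, 0, 0, 0, -14, 0, 0, -0.1, 0, 0, -18, 0, 0, -0.2],
)

```text
time: 4.0
ee_pos: [0.5259, 0.2486, 0.2061]
orientation: [-0.597, -3.082, 0.003]
contact_force: [1.4, -0.3, -4.3]
gripper_width: 0.0575
grip_force: 66.2
```

```bash
python3 - <<'E'
from plan import *
for dip in (0,30): 
  A=att(60,dip); P=tcp([.56,-.25,.2],A); print(dip,P); go(P,A)
E
```

```text
0 [ 0.526      -0.30888973  0.193     ]
t 4.0 p [0.5259 0.2486 0.2061] q [ 0.28   0.603 -1.062  1.736  0.571  1.153  0.236] F [ 1.4 -0.3 -4.3] w 0.0575 66.17708086967468
shift [-20.83 -51.71   1.37] turn [-0.    -0.004 -1.43 ]
30 [ 0.52880514 -0.30403109  0.22793782]
t 4.0 p [0.5259 0.2486 0.2061] q [ 0.28   0.603 -1.062  1.736  0.571  1.153  0.236] F [ 1.4 -0.3 -4.3] w 0.0575 66.17708086967468
shift [-20.9  -51.16  -2.12] turn [ 0.374  0.427 -1.394]
```

apply_moves(
  motion=[-1.2, -3, -0.5, 0.02, 0.02, -0.08, -2.8, -7, -1, 0.05, 0.05, -0.18, -4.4, -11, -1.5, 0.08, 0.08, -0.28, -6, -15, -2, 0.1, 0.11, -0.38, -7.6, -19, -2.5, 0.12, 0.14, -0.5],
)

```text
time: 4.42
ee_pos: [0.5249, 0.0489, 0.2289]
orientation: [0.176, -2.971, 0.135]
contact_force: [0.9, -1.0, -4.9]
gripper_width: 0.0572
grip_force: 66.2
```

```bash
python3 - <<'E'
from plan import *
A=att(60,30); P=tcp([.56,-.25,.22],A); go(P,A)
E
```

```text
t 4.4167 p [0.5249 0.0489 0.2289] q [ 0.63   0.651 -1.174  1.708  0.611  1.408  0.993] F [ 0.9 -1.  -4.9] w 0.0572 66.15450739860535
shift [  3.8  -35.1    1.58] turn [ 0.243  0.293 -0.896]
```

apply_moves(
  motion=[0.4, -4, 0.2, 0.03, 0.035, -0.1, 0.9, -8, 0.4, 0.06, 0.07, -0.2, 1.3, -12, 0.5, 0.08, 0.1, -0.31, 1.7, -16, 0.7, 0.11, 0.13, -0.41, 2.2, -20, 0.9, 0.14, 0.16, -0.51],
)

```text
time: 4.83
ee_pos: [0.5261, -0.152, 0.2392]
orientation: [0.88, -2.657, 0.273]
contact_force: [0.2, 0.1, -4.2]
gripper_width: 0.0574
grip_force: 66.2
```

```bash
python3 - <<'E'
from plan import *
A=att(60,40); P=tcp([.56,-.25,.20],A); go(P,A)
import fit
E
```

```text
t 4.8333 p [ 0.5261 -0.152   0.2392] q [ 0.821  0.729 -1.18   1.642  0.832  1.621  1.695] F [ 0.2  0.1 -4.2] w 0.0574 66.20087385177612
shift [  7.55 -11.96   4.05] turn [ 0.136  0.304 -0.378]
fit 0.0010842402807197612 [-0.032  0.336  0.506  0.476  0.359 -0.015 -0.003  1.539 -0.002]
```

apply_moves(
  motion=[1.8, -3, 1, 0.03, 0.07, -0.08, 3.6, -6, 2, 0.06, 0.13, -0.17, 5.4, -9, 3, 0.09, 0.2, -0.25, 7, -11, 3.8, 0.12, 0.26, -0.33, 7.55, -11.96, 4.05, 0.136, 0.304, -0.378],
)

```text
time: 5.25
ee_pos: [0.5298, -0.3009, 0.2375]
orientation: [1.243, -2.164, 0.454]
contact_force: [-0.8, -0.1, -5.6]
gripper_width: 0.0573
grip_force: 66.0
```

```bash
python3 - <<'E'
from plan import *
o,r=log()
print("dip now",np.degrees(np.arcsin(r[2,0])))
for az,dip in ((60,60),(60,68),(50,68),(70,68)):
  A=att(az,dip); P=tcp([.56,-.25,.12],A); print(az,dip); go(P,A); q,e=ik(o["joint_pos"],P,A); print(e.round(3),q.round(2))
E
```

```text
t 5.25 p [ 0.5298 -0.3009  0.2375] q [ 0.789  0.811 -1.052  1.592  1.138  1.774  2.154] F [-0.8 -0.1 -5.6] w 0.0573 65.99775195121765
dip now 40.20207249286844
60 60
t 5.25 p [ 0.5298 -0.3009  0.2375] q [ 0.789  0.811 -1.052  1.592  1.138  1.774  2.154] F [-0.8 -0.1 -5.6] w 0.0573 65.99775195121765
shift [-5.47 -0.07  3.51] turn [ 0.004  0.346 -0.002]
0.0 [ 0.51  1.   -0.84  1.54  1.31  1.94  1.98]
60 68
t 5.25 p [ 0.5298 -0.3009  0.2375] q [ 0.789  0.811 -1.052  1.592  1.138  1.774  2.154] F [-0.8 -0.1 -5.6] w 0.0573 65.99775195121765
shift [-5.76 -0.06  2.6 ] turn [ 0.004  0.485 -0.002]
0.0 [ 0.35  1.   -0.62  1.5   1.25  1.94  1.99]
50 68
t 5.25 p [ 0.5298 -0.3009  0.2375] q [ 0.789  0.811 -1.052  1.592  1.138  1.774  2.154] F [-0.8 -0.1 -5.6] w 0.0573 65.99775195121765
shift [-5.8   0.49  2.57] turn [-0.138  0.484  0.101]
0.001 [ 0.27  1.01 -0.46  1.37  1.08  1.94  2.01]
70 68
t 5.25 p [ 0.5298 -0.3009  0.2375] q [ 0.789  0.811 -1.052  1.592  1.138  1.774  2.154] F [-0.8 -0.1 -5.6] w 0.0573 65.99775195121765
shift [-5.8  -0.62  2.56] turn [ 0.147  0.484 -0.106]
0.0 [ 0.42  1.   -0.76  1.63  1.42  1.94  2.  ]
```

apply_moves(
  motion=[-1.2, -0.1, 0.5, 0.03, 0.1, -0.02, -2.4, -0.2, 1, 0.06, 0.2, -0.04, -3.6, -0.4, 1.5, 0.09, 0.3, -0.06, -4.7, -0.5, 2, 0.12, 0.4, -0.09, -5.8, -0.6, 2.5, 0.145, 0.484, -0.105],
)

```text
time: 5.67
ee_pos: [0.5514, -0.2737, 0.1804]
orientation: [1.175, -1.674, 0.792]
contact_force: [0.6, 0.3, -6.0]
gripper_width: 0.0572
grip_force: 66.4
```

apply_moves(
  motion=[0, 0, 0, 0, 0, 0, 0, 0, 0, 0, 0, 0],
)

```text
time: 5.83
ee_pos: [0.5511, -0.2734, 0.1803]
orientation: [1.177, -1.677, 0.788]
contact_force: [0.1, -0.3, -3.2]
gripper_width: 0.0575
grip_force: 66.4
```

```bash
python3 - <<'E'
from plan import *; from rig import *
o,r=log(); import fit
d=-r[:,0]; print("dip",np.degrees(np.arcsin(-d[2])),"az",np.degrees(np.arctan2(d[1],d[0])))
M=o["ee_pos"]+.068*d-.007*r[:,2]; E=M+.029*r[:,2]; print("mouth",M,"low edge",E,"down in tool axes",r.T@[0,0,-1])
A=att(70,68); go(tcp([.56,-.25,.12],A),A)
c=read_camera("side"); cv2.imwrite("pics/side2.png",cv2.resize(c["frame"][60:240,140:380],(800,600),interpolation=cv2.INTER_CUBIC))
E
```

```text
t 5.8333 p [ 0.5511 -0.2734  0.1803] q [ 0.418  0.999 -0.773  1.623  1.384  1.962  2.008] F [ 0.1 -0.3 -3.2] w 0.0575 66.35388135910034
fit 0.0021582498244163296 [-0.017  0.338  0.517  0.481  0.364 -0.023  0.004  1.556 -0.007]
dip 67.64092905413634 az 70.19478120844211
mouth [ 0.56203375 -0.2429823   0.12010048] low edge [ 0.5528962  -0.26819743  0.10906861] down in tool axes [-9.24818014e-01 -7.02756920e-04  3.80409184e-01]
t 5.8333 p [ 0.5511 -0.2734  0.1803] q [ 0.418  0.999 -0.773  1.623  1.384  1.962  2.008] F [ 0.1 -0.3 -3.2] w 0.0575 66.35388135910034
shift [ 0.27 -0.04  0.64] turn [-0.001  0.006  0.001]
```

View pics/side2.png

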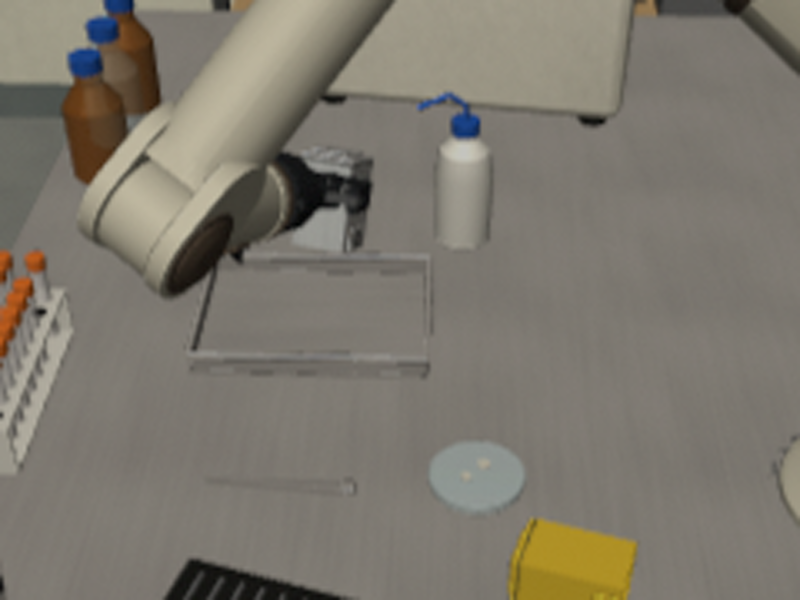

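The bucket hangs mouth down over the tray at (330,200) in the crop. The wrist housing at (180,230) is well above the rim, and the bottle at (465,190) is clear. I'll lower it to about 2 cm above the floor.

apply_moves(
  motion=[-1.5, 0, 0.6, 0, 0, 0, -3.5, 0, 1.5, 0, 0, 0, -5.5, 0, 2.3, 0, 0, 0, -7.2, 0, 3, 0, 0, 0, -7.8, 0, 3.2, 0, 0, 0],
)

```text
time: 6.3
ee_pos: [0.5503, -0.2773, 0.0962]
orientation: [1.169, -1.683, 0.787]
contact_force: [0.2, -0.1, -5.3]
gripper_width: 0.0575
grip_force: 66.3
```

```bash
cat >>h.py <<'E'
def edge():
    o,r=log(); d=-r[:,0]; M=o["ee_pos"]+.068*d-.007*r[:,2]; print("dip",np.degrees(np.arcsin(-d[2])).round(1),"mouth",M.round(4),"edge",(M+.029*r[:,2]).round(4),"down",(r.T@[0,0,-1]).round(3))
E
python3 -c "
from h import *
edge()"
```

```text
t 6.3 p [ 0.5503 -0.2773  0.0962] q [ 0.397  1.128 -0.725  1.597  1.426  1.917  1.921] F [ 0.2 -0.1 -5.3] w 0.0575 66.26168131828308
dip 67.6 mouth [ 0.5617 -0.247   0.036 ] edge [ 0.5525 -0.2722  0.025 ] down [-0.925  0.003  0.381]
```

apply_moves(
  motion=[-1.1, 0, 0.45, 0, 0, 0, -2.3, 0, 0.95, 0, 0, 0, -1.4, 0, 0.55, 0, 0, 0, -0.5, 0, 0.2, 0, 0, 0, 0, 0, 0, 0, 0, 0],
)

```text
time: 6.72
ee_pos: [0.5523, -0.2753, 0.1001]
orientation: [1.171, -1.682, 0.793]
contact_force: [0.2, -0.8, -3.5]
gripper_width: 0.057
grip_force: 64.8
```

```bash
python3 -c "
from h import *
edge()"
```

```text
t 6.7167 p [ 0.5523 -0.2753  0.1001] q [ 0.392  1.121 -0.724  1.597  1.424  1.917  1.923] F [ 0.2 -0.8 -3.5] w 0.057 64.75462317466736
dip 67.7 mouth [ 0.5638 -0.2451  0.0399] edge [ 0.5546 -0.2704  0.0288] down [-0.925  0.006  0.38 ]
```

apply_moves(
  motion=[-1.2, 0, 0.5, 0, 0, 0, -2.6, 0, 1.05, 0, 0, 0],
)

```text
time: 6.88
ee_pos: [0.553, -0.2759, 0.0739]
orientation: [1.166, -1.68, 0.798]
contact_force: [7.5, 23.3, 62.8]
gripper_width: 0.0573
grip_force: 71.4
```

apply_moves(
  motion=[0, 0, 0, 0, 0, 0],
)

```text
time: 6.97
ee_pos: [0.5522, -0.2765, 0.0739]
orientation: [1.164, -1.673, 0.8]
contact_force: [-1.2, -2.4, 15.4]
gripper_width: 0.0572
grip_force: 66.1
```

```bash
python3 -c "
from h import *
edge()"
```

```text
t 6.9667 p [ 0.5522 -0.2765  0.0739] q [ 0.38   1.168 -0.706  1.582  1.443  1.911  1.897] F [-1.2 -2.4 15.4] w 0.0572 66.06958866119385
dip 68.3 mouth [ 0.5635 -0.247   0.0133] edge [ 0.5544 -0.2723  0.0026] down [-0.929  0.008  0.369]
```

apply_moves(
  motion=[1.2, 0, -0.5, 0, 0, 0, 2.3, 0, -0.9, 0, 0, 0, 1.2, 0, -0.5, 0, 0, 0, 0, 0, 0, 0, 0, 0, 0, 0, 0, 0, 0, 0],
)

```text
time: 7.38
ee_pos: [0.5523, -0.2763, 0.0732]
orientation: [1.165, -1.674, 0.799]
contact_force: [0.3, -3.2, 12.9]
gripper_width: 0.0572
grip_force: 67.0
```

apply_moves(
  motion=[1.2, 0, -0.5, 0, 0, 0, 2.3, 0, -0.9, 0, 0, 0, 1.2, 0, -0.5, 0, 0, 0, 0, 0, 0, 0, 0, 0, 0, 0, 0, 0, 0, 0],
)

```text
time: 7.8
ee_pos: [0.5518, -0.2761, 0.0725]
orientation: [1.166, -1.674, 0.797]
contact_force: [-0.3, -0.9, 12.0]
gripper_width: 0.057
grip_force: 67.9
```

apply_moves(
  motion=[1.2, 0, -0.5, 0, 0, 0, 2.3, 0, -0.9, 0, 0, 0, 1.2, 0, -0.5, 0, 0, 0, 0, 0, 0, 0, 0, 0, 0, 0, 0, 0, 0, 0],
)

```text
time: 8.22
ee_pos: [0.5518, -0.2759, 0.0719]
orientation: [1.167, -1.675, 0.796]
contact_force: [-1.6, -0.1, 10.2]
gripper_width: 0.0569
grip_force: 68.8
```

apply_moves(
  motion=[1.2, 0, -0.5, 0, 0, 0, 3.5, 0, -1.4, 0, 0, 0, 6, 0, -2.4, 0, 0, 0, 6, 0, -2.4, 0, 0, 0, 6, 0, -2.4, 0, 0, 0],
)

```text
time: 8.63
ee_pos: [0.5519, -0.2753, 0.1352]
orientation: [1.173, -1.682, 0.792]
contact_force: [0.1, -0.3, -2.6]
gripper_width: 0.0573
grip_force: 68.2
```

```bash
python3 - <<'E'
from h import *; from rig import *
edge()
c=read_camera("top"); t=read_camera("side")
f=lambda i:cv2.resize(i,(400,400),interpolation=cv2.INTER_CUBIC)
cv2.imwrite("pics/tap.png",np.hstack([f(c["frame"][100:220,290:410]),f(t["frame"][90:190,190:290])]))
E
```

```text
t 8.6333 p [ 0.5519 -0.2753  0.1352] q [ 0.394  1.059 -0.729  1.613  1.396  1.923  1.958] F [ 0.1 -0.3 -2.6] w 0.0573 68.23024034500122
dip 67.6 mouth [ 0.5633 -0.245   0.075 ] edge [ 0.5542 -0.2702  0.064 ] down [-0.925  0.006  0.381]
```

View pics/tap.png

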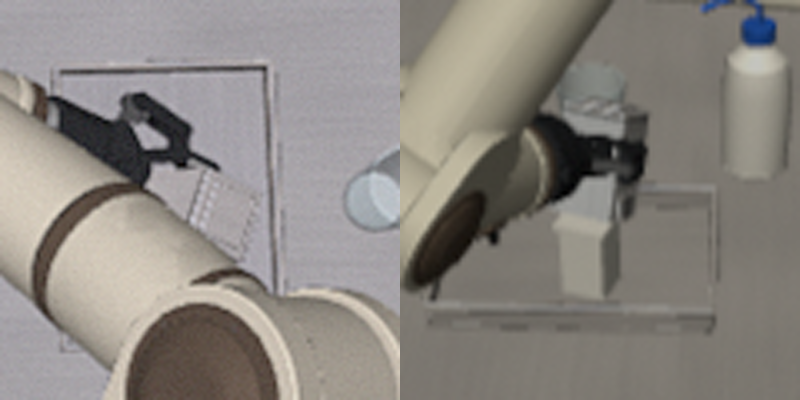

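The white adapter has slid out and stands in the tray at about (585,260) in the right half, foot flange up just below the mouth. I'll lift clear.

apply_moves(
  motion=[1, 0, -0.4, 0, 0, 0, 2.5, 0, -1, 0, 0, 0, 4.5, 0, -1.8, 0, 0, 0, 7, 0, -2.7, 0, 0, 0, 9.3, 0, -3.8, 0, 0, 0],
)

```text
time: 9.15
ee_pos: [0.55, -0.2758, 0.2352]
orientation: [1.172, -1.677, 0.788]
contact_force: [0.3, 0.7, -3.7]
gripper_width: 0.0573
grip_force: 68.2
```

```bash
python3 - <<'E'
from plan import *; from rig import *
edge()
t=read_camera("side")
cv2.imwrite("pics/lift.png",cv2.resize(t["frame"][50:200,150:350],(800,600),interpolation=cv2.INTER_CUBIC))
A=att(0,30); go([.53,-.05,.26],A)
A=att(-33,0); go([.5256,.25,.20],A)
E
```

```text
t 9.15 p [ 0.55   -0.2758  0.2352] q [ 0.408  0.897 -0.75   1.625  1.336  1.959  2.08 ] F [ 0.3  0.7 -3.7] w 0.0573 68.24157357215881
dip 67.8 mouth [ 0.5611 -0.2456  0.1749] edge [ 0.5519 -0.2708  0.1639] down [-0.926  0.     0.378]
t 9.2 p [ 0.5519 -0.275   0.2413] q [ 0.408  0.89  -0.753  1.622  1.337  1.962  2.082] F [2.2 0.6 2.1] w 0.0574 68.2204270362854
shift [ -5.91   9.77 -19.6 ] turn [-0.939 -0.569  0.81 ]
t 9.2 p [ 0.5519 -0.275   0.2413] q [ 0.408  0.89  -0.753  1.622  1.337  1.962  2.082] F [2.2 0.6 2.1] w 0.0574 68.2204270362854
shift [-21.98  20.53 -43.31] turn [-1.051 -0.827  1.554]
```

View pics/lift.png

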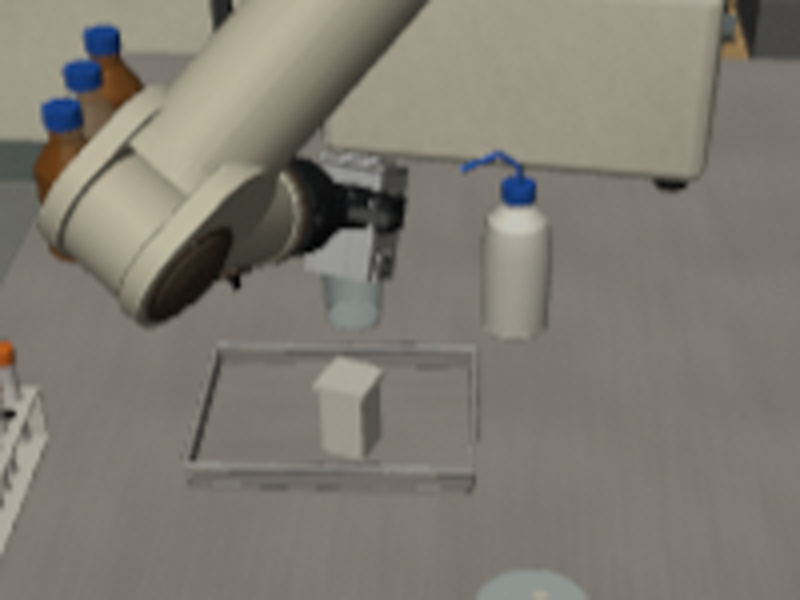

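The adapter stands foot-up in the tray at (348,410) in the crop, and nothing else has been disturbed. Now I'll bring the empty bucket back.

apply_moves(
  motion=[-0.4, 0.7, -1.6, -0.07, -0.04, 0.06, -0.9, 1.5, -3.3, -0.15, -0.09, 0.13, -1.4, 2.3, -5, -0.23, -0.14, 0.2, -1.9, 3.1, -6.7, -0.31, -0.19, 0.27, -2.4, 4, -8.4, -0.39, -0.24, 0.34],
)

```text
time: 9.62
ee_pos: [0.5432, -0.1784, 0.2443]
orientation: [0.738, -2.156, 0.496]
contact_force: [-0.6, -0.5, -3.9]
gripper_width: 0.0573
grip_force: 68.2
```

```bash
python3 - <<'E'
from plan import *
edge()
A=att(-33,0); go([.528,.25,.26],A)
E
```

```text
t 9.6167 p [ 0.5432 -0.1784  0.2443] q [ 0.348  0.864 -0.706  1.366  0.885  1.983  1.789] F [-0.6 -0.5 -3.9] w 0.0573 68.16636800765991
dip 51.6 mouth [ 0.5825 -0.1513  0.1953] edge [ 0.5664 -0.1676  0.1775] down [-0.783  0.103  0.613]
t 9.6167 p [ 0.5432 -0.1784  0.2443] q [ 0.348  0.864 -0.706  1.366  0.885  1.983  1.789] F [-0.6 -0.5 -3.9] w 0.0573 68.16636800765991
shift [-12.55  33.14 -24.16] turn [-0.658 -0.709  1.145]
```

apply_moves(
  motion=[-0.6, 1.2, -1, -0.02, -0.1, 0.03, -1.2, 2.5, -2, -0.04, -0.2, 0.07, -2, 4, -3, -0.08, -0.29, 0.13, -3, 6.5, -4.5, -0.12, -0.36, 0.2, -4, 9, -6, -0.17, -0.42, 0.28],
)

```text
time: 10.03
ee_pos: [0.5379, -0.0649, 0.2408]
orientation: [0.473, -2.678, 0.313]
contact_force: [0.0, 0.2, -2.9]
gripper_width: 0.0574
grip_force: 68.1
```

```bash
python3 - <<'E'
from plan import *
edge()
A=att(-33,0); go([.528,.25,.24],A)
E
```

```text
t 10.0333 p [ 0.5379 -0.0649  0.2408] q [ 0.467  0.666 -0.851  1.531  0.617  1.641  1.427] F [ 0.   0.2 -2.9] w 0.0574 68.08099150657654
dip 25.0 mouth [ 0.599  -0.044   0.2183] edge [ 0.5889 -0.0522  0.1923] down [-0.423  0.147  0.894]
t 10.0333 p [ 0.5379 -0.0649  0.2408] q [ 0.467  0.666 -0.851  1.531  0.617  1.641  1.427] F [ 0.   0.2 -2.9] w 0.0574 68.08099150657654
shift [-7.98 29.28 -8.49] turn [-0.344 -0.336  0.908]
```

apply_moves(
  motion=[-1, 3.7, -1.1, -0.04, -0.04, 0.11, -2, 7.4, -2.2, -0.08, -0.08, 0.22, -3, 11, -3.2, -0.13, -0.13, 0.33, -4, 14.6, -4.2, -0.17, -0.17, 0.44, -5, 18.2, -5.3, -0.21, -0.21, 0.55],
)

```text
time: 10.45
ee_pos: [0.5308, 0.1313, 0.2395]
orientation: [-0.318, -2.959, 0.136]
contact_force: [0.9, -0.3, -2.9]
gripper_width: 0.0571
grip_force: 68.0
```

```bash
python3 - <<'E'
from plan import *
A=att(-33,0); go([.53,.25,.16],A)
E
```

```text
t 10.45 p [0.5308 0.1313 0.2395] q [ 0.318  0.539 -0.864  1.638  0.391  1.351  0.72 ] F [ 0.9 -0.3 -2.9] w 0.0571 68.04440975189209
shift [ 1.47 12.39  6.96] turn [-0.134 -0.13   0.361]
```

apply_moves(
  motion=[0.3, 2.8, 1.4, -0.03, -0.03, 0.09, 0.6, 5.6, 2.8, -0.06, -0.06, 0.18, 0.9, 8.4, 4.3, -0.1, -0.09, 0.27, 1.2, 11, 5.8, -0.12, -0.12, 0.34, 1.5, 12.4, 7, -0.134, -0.13, 0.36],
)

```text
time: 10.87
ee_pos: [0.5269, 0.2524, 0.1589]
orientation: [-0.88, -3.014, -0.0]
contact_force: [-0.9, 1.2, -2.8]
gripper_width: 0.0571
grip_force: 68.0
```

```bash
python3 - <<'E'
from plan import *
A=att(-33.4,0); go([.528,.2505,.028],A)
E
```

```text
t 10.8667 p [0.5269 0.2524 0.1589] q [ 0.087  0.55  -0.769  1.777  0.446  0.998  0.146] F [-0.9  1.2 -2.8] w 0.0571 68.01273822784424
shift [-0.21 -0.1  13.09] turn [-0.    -0.001  0.015]
```

apply_moves(
  motion=[-0.2, -0.1, 3.5, 0, 0, 0, -0.2, -0.1, 7, 0, 0, 0, -0.2, -0.1, 10, 0, 0, 0, -0.2, -0.1, 11.5, 0, 0, 0, -0.2, -0.1, 12.2, 0, 0, 0],
)

```text
time: 11.28
ee_pos: [0.5282, 0.2463, 0.0351]
orientation: [-0.879, -3.011, 0.007]
contact_force: [-0.3, -0.0, -2.4]
gripper_width: 0.0576
grip_force: 67.9
```

apply_moves(
  motion=[0, 0, 0.2, 0, 0, 0, 0, 0, 0.4, 0, 0, 0, 0, 0, 0.6, 0, 0, 0, 0, 0, 0.6, 0, 0, 0],
)

```text
time: 11.62
ee_pos: [0.5318, 0.2484, 0.0337]
orientation: [0.881, 3.014, 0.003]
contact_force: [-0.5, -0.6, -2.4]
gripper_width: 0.0573
grip_force: 67.9
```

apply_moves(
  motion=[0, 0, 0.2, 0, 0, 0, 0, 0, 0.4, 0, 0, 0, 0, 0, 0.6, 0, 0, 0, 0, 0, 0.7, 0, 0, 0, 0, 0, 0.7, 0, 0, 0],
)

```text
time: 12.03
ee_pos: [0.5312, 0.2479, 0.0262]
orientation: [0.881, 3.015, 0.0]
contact_force: [-1.0, -1.6, 4.0]
gripper_width: 0.0572
grip_force: 69.2
```

Contact with the mat. I'll release, then lift straight up.

apply_moves(
  motion=[0, 0, 0, 0, 0, 0, 0, 0, 0, 0, 0, 0, 0, 0, 0, 0, 0, 0, 0, 0, 0, 0, 0, 0, 0, 0, 0, 0, 0, 0],
  hand=1,
)

```text
time: 12.45
ee_pos: [0.5308, 0.2481, 0.0254]
orientation: [-0.881, -3.015, -0.001]
contact_force: [-0.1, 0.2, -0.9]
gripper_width: 0.0851
grip_force: 0.0
```

apply_moves(
  motion=[0, 0, -1, 0, 0, 0, 0, 0, -3, 0, 0, 0, 0, 0, -6, 0, 0, 0, 0, 0, -10, 0, 0, 0, 0, 0, -14, 0, 0, 0],
)

```text
time: 12.87
ee_pos: [0.5298, 0.2477, 0.1668]
orientation: [-0.88, -3.014, 0.001]
contact_force: [2.2, -0.4, 0.5]
gripper_width: 0.0853
grip_force: 0.0
```

apply_moves(
  motion=[0, 0, -3, 0, 0, 0, 0, 0, -3, 0, 0, 0, 0, 0, -3, 0, 0, 0],
)

```text
time: 13.12
ee_pos: [0.5322, 0.2487, 0.1984]
orientation: [0.88, 3.012, 0.005]
contact_force: [0.7, -1.0, -0.5]
gripper_width: 0.0857
grip_force: 0.0
```

```bash
python3 - <<'E'
from h import *; from rig import *
log(); c=read_camera("side"); cv2.imwrite("pics/end.png",cv2.resize(c["frame"][100:384,90:360],(570,600)))
E
```

```text
t 13.1167 p [0.5322 0.2487 0.1984] q [ 0.118  0.507 -0.798  1.741  0.41   1.063  0.183] F [ 0.7 -1.  -0.5] w 0.0857 0.0
```

View pics/end.png

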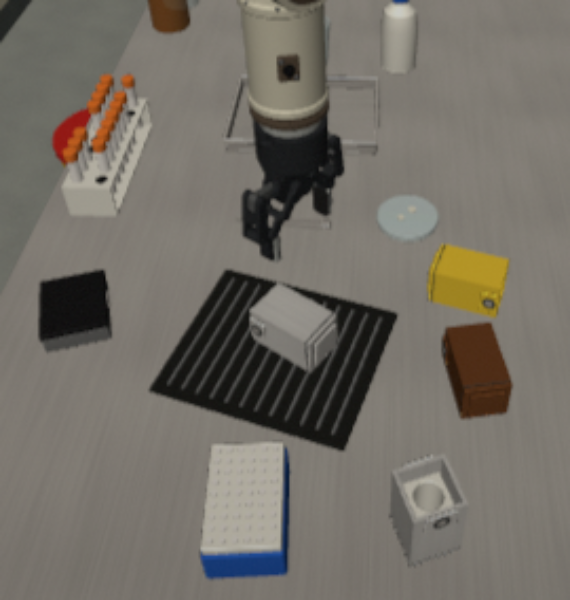

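The bucket rests on the mat at (293,325), released, and the bystanders are in place. The arm hides the tray in this view, but the adapter was standing in it after the lift.

```bash
python3 -c "
from rig import *
print(job_done())"
```

```text
the job is handed in; nothing more can be done
None
```

The job is handed in at about 13 s of the 58 s allowed: the adapter was tapped out and left standing in the tray, and the empty bucket is released on the mat. The arm hid the tray in the final picture, and the hand-in returned no verdict.

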